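# Collapse the copy mast

### The arm

A 7-joint arm with a two-finger parallel gripper is mounted at the origin on the work surface. World frame = base frame: x ahead of the robot, y to its left, z up, the work surface at z = 0. Lengths are in mm, angles in degrees, forces in N, time in s.
With the tool pointing down it reaches from about 400 to 850 mm from the base axis. Payload 10.4 kg.
Tool frame: the origin (TCP) lies between the finger pads; the fingertips stand 14 mm ahead of it and the grasp point (between the pads) lies 5 mm behind it (tips_ahead is the distance from the TCP to the fingertips, in mm); x points along the fingers, z is the direction in which the jaws open and shut, and the axes are right-handed (so a half turn about x gives the same grasp; the last joint's range is limited). The gripper opens to 85 mm and grips with 20 to 120 N. Pads are 22 mm wide; open, the fingers measure 114 mm over their backs; the gripper's body (76 mm by 85 mm) begins 54 mm behind the grasp point. The pads swing forward as they close: fully open they stand 13 mm farther back than shut.
Start: joints at [-78.129, 19.034, -3.707, 83.658, 1.238, 77.344, -5.071], TCP at [142.349, 608.594, 245.338] pointing down, gripper open.
Joint ranges: [-148.97, 148.97], [-28.65, 121.19], [-84.17, 76.75], [9.2, 138.47], [-72.65, 252.65], [3.7, 117.97], [-149.18, 149.18]. Speed limits (degrees/s): [127.2, 127.2, 159.86, 159.86, 180, 180, 180].

### API

Orientations are given as a 3x3 rotation matrix whose columns are the frame's x, y, z axes.
In Python, from bench import movep, move_straight, goto_joints, let_go, grasp, wait, ik, get_state, capture, Unreachable, hand_in, boxes_of, place_of, tips_ahead gives the robot as it stands. The module is installed in compiled form; this text tells all that it offers. Calls block until the motion is done:
- movep(position, orientation): joint-space move of the TCP to a pose.
- move_straight(position, rot=None, rate=150, f_stop=None): straight line of the TCP; rot=None keeps the orientation; rate is the mean speed in mm/s. With f_stop (N) it stops when the force on the tool has changed by that much, and returns True; else False.
- goto_joints(angles): joint-space move.
- let_go() and grasp(grasp_force=None): open the fingers fully, or close them until they stop; grasp_force is the grip in N (None keeps the last).
- wait(seconds).
- ik(position, orientation): joint angles nearest the present ones, or None.
- get_state(): the state.
- capture(name): name is "scene" or "top" or "wrist"; returns a dict with "frame" (384x512x3 uint8, red, green, blue), "range_z" (384x512 float32, mm along the optical axis (not along the pixel's ray), 0 where there is no reading), "K" (3x3 intrinsics, pixels), "R" (3x3) and "t" (3): a world point X has camera coordinates R X + t. Camera axes: x right, y down, z forward; pixel columns grow to the right and rows downward; lengths in mm; the calibration is good to about 2 mm. A picture is of the moment at which its call begins.
A pose or a line that the arm cannot do raises Unreachable and nothing moves.
- hand_in(): hands the job in, once; it reports no verdict.
Trained networks look in a picture, given as the dict that the camera call returned (one of the last four; its "shot" number tells which), for a name from the list of things; names that differ only in an ending like _2 or _b are one class to them, and where a whole thing is asked for, a point or a joint stands for the part that bears it (a point fixed in the world has none). Each returns a list of dicts, best first, with "score" (0 to 1); they miss things now and then, are a little off and sometimes report something else, mostly with a low value. They report only what shows in the picture. A call takes as long as a camera call.
- boxes_of(picture, name): "centre" ([column, row] in pixels, amid what is visible of it).
- place_of(picture, name): "centre" ([column, row] in pixels: a listed point, or the origin of a listed thing).
The state is a dict: "clock": time; "joints": joint angles; "joint_vel": joint speeds; "tau": joint torques, N m; "ee_pos": TCP position; "orientation": TCP orientation; "ft_force": force on the tool from outside, world axes, zero at the start; "moment": the same for the moment, N m; "grip_width": finger opening in mm.
Only numpy, scipy, OpenCV 4.12 (cv2) and the standard library are available. Lean on these libraries where they do the work, as an engineer would, in place of code of your own. Each camera call takes 0.05 s, during which the arm holds its last target. There are 200 camera calls.

### The job

Collapse the leaning three-piece telescopic mast of the copy stand until both sliding tubes are fully home. Innermost first: slide the thin inner tube in by its cap while the middle tube stays out, then slide the middle tube in by its own collar, not by pushing on the cap. Leave the tin, wood spacer, roller and type tray beside the stand where they are.

Things in the scene. Friction and masses are not known exactly. Their poses are not given: they have to be found in the camera images.
- stand: Green copy stand bolted to the bench: base plate 170 x 110 x 14 mm and a fixed steel outer tube, 40 to 43 mm in diameter, leaning 35 degrees from vertical towards the stand's own -x (roughly towards the robot). Origin on the bench under the tube's foot, z up; the tube's axis starts 30 mm above the origin and its mouth is 130 mm along the axis from there.
- lamp (a point): Centre of the underside of the stand's lamp bar (36 x 110 x 22 mm, long along the stand's y), 370 mm above the bench, fixed to the stand by a 14 mm thick post behind the mast. It hangs over the mast, so the collapsed mast cannot be reached from straight above, only along its lean.
- middle_tube (a joint): How far the middle tube (31 mm diameter, aluminium) stands out of the fixed outer tube, in m: 0 = fully home, with its collar against the outer tube's mouth (a hard stop); at most 0.09. It slides stiffly, about 9 N plus 12 N per m/s of speed, and stays where it is left.
- collar: Steel collar fixed on the upper end of the middle tube: a plain disc 48 mm in diameter, 18 mm long. Origin at the centre of its underside; z points up along the mast, y is level.
- inner_tube (a joint): How far the inner tube (19 mm diameter, steel) stands out of the middle tube, in m: 0 = fully home, with the cap's underside against the collar's upper face (a hard stop against the middle tube, so pushing on moves the middle tube); at most 0.11. It slides easily, about 3 N plus 8 N per m/s of speed, and stays where it is left.
- cap: Black plastic cap fixed on the upper end of the inner tube, the free tip of the mast: a plain cylinder 30 mm in diameter, 18 mm long. Origin at the centre of its underside; z points up along the mast, y is level.
- ink_tin: Closed round steel ink tin, 80 mm in diameter, 55 mm high, standing beside the mast. Origin under its centre.
- wood_spacer: Wooden strip 150 x 30 x 23 mm lying on the bench. Origin under its centre, x along its length.
- brayer: Hand ink roller lying flat: rubber roller 36 mm thick and 110 mm long along y at its origin, wire frame, and a dark wooden handle reaching 125 mm towards -x; at most 36 mm high. Origin on the bench under the roller.
- type_tray: Shallow steel tray of metal type, 140 x 100 mm, 30 mm high. Origin under its centre.

How it is judged (in metres and radians):
On the way, in this order (a step that is already met when the one before it is completed fails the run):
1. the inner tube is fully home (within 5 mm) while the middle tube still stands out by more than 30 mm (value of joint inner_tube below 0.005 m and value of joint middle_tube above 0.03 m), for 0.1 s.
2. the middle tube is fully home (within 5 mm) with the inner tube still home in it (value of joint each of inner_tube, middle_tube below 0.005 m), for 0.2 s.
At the end, for the whole second after the job is handed in: Both tubes are fully home, each standing out by less than 5 mm (all of step 2); the robot touches nothing.
It fails at once if the middle tube is moved more than 20 mm while the inner tube still stands out by more than 8 mm (distance of collar from where it was at the start of the episode above 0.02 m and value of joint inner_tube above 0.008 m).
It fails at once if the middle tube is pushed in through the cap: it has moved more than 20 mm and is not yet within 8 mm of home while the cap is pressed with more than 4 N (distance of collar from where it was at the start of the episode above 0.02 m and value of joint middle_tube above 0.008 m and contact force between anything else and cap above 4 N).
It fails at once if the ink tin, wood spacer, roller or type tray is moved by more than 30 mm (distance of any of ink_tin, wood_spacer, brayer, type_tray from where it was at the start of the episode above 0.03 m).
It also fails if it takes over 42 s, if anything falls off the work surface, if the arm or the gripper's body presses on something with over 40 N, if the wrist force passes 120 N, or if a joint passes its speed limit or range.

## Working session

There is one attempt and no reset: what is moved stays moved. The work goes in short steps, each a Python script; the robot and the scene stay as the last script left them, time stands still between calls to the robot, and variables do not carry over. Pictures are saved under pics/ and viewed, about 8 in all and at most 12, crops included, and the job is handed in when it is done.

```bash
mkdir -p pics; cat > h.py <<'E'
import numpy as np, cv2
from bench import *
def px2w(p,uv,z):
    K,R,t=[np.array(p[k],float) for k in('K','R','t')]
    c=np.linalg.inv(K)@[uv[0],uv[1],1]*z
    return R.T@(c-t)
def depth(p,uv,r=2):
    u,v=map(int,np.round(uv)); d=p['range_z'][max(0,v-r):v+r+1,max(0,u-r):u+r+1]; d=d[d>0]
    return float(np.median(d)) if d.size else 0
def w2px(p,X):
    K,R,t=[np.array(p[k],float) for k in('K','R','t')]
    c=K@(R@np.array(X,float)+t); return c[:2]/c[2]
def save(p,n): cv2.imwrite('pics/'+n,cv2.cvtColor(p['frame'],cv2.COLOR_RGB2BGR))
E
python3 - <<'E'
from h import *
for c in('scene','top'):
    p=capture(c); save(p,c+'1.png'); np.savez('pics/'+c+'1.npz',**{k:p[k] for k in('frame','range_z','K','R','t')})
    print(c,'cam',-np.array(p['R']).T@p['t'])
    for n in('stand','lamp','collar','cap','ink_tin','wood_spacer','brayer','type_tray'):
        o=place_of(p,n)[:1]
        for q in o: print(n,np.round(q['centre'],1),round(q['score'],2),np.round(px2w(p,q['centre'],depth(p,q['centre'])),0))
print(get_state()['clock'])
E
```

```text
scene cam [1135.48111697 -224.00551703  973.15692378]
stand [295.2 252.1] 0.79 [698.  91.  46.]
lamp [287.4 138.2] 0.75 [619.  87. 391.]
collar [276.  182.9] 0.83 [580.  88. 203.]
cap [260.3 144.8] 0.9 [516.  75. 284.]
ink_tin [325.  220.8] 0.97 [753. 118. 248.]
wood_spacer [216.3 234.8] 0.84 [547. -73.  23.]
brayer [261.1 302.9] 0.75 [781. -47.  31.]
type_tray [286.1 180.7] 0.75 [459. 191.  27.]
top cam [ 544.85698284   32.39065711 1170.09817048]
stand [226.8 168.4] 0.67 [674. 106.  66.]
lamp [220.8 184.3] 0.96 [603.  96. 393.]
collar [228.  206.5] 0.84 [561.  93. 213.]
cap [233.9 230.9] 0.64 [505.  74. 293.]
ink_tin [182.9 187.1] 0.64 [620. 234.  56.]
wood_spacer [227.2 170. ] 0.73 [668. 104.  75.]
brayer [271.2 139.6] 0.8 [764. -24.  36.]
type_tray [190.  248.2] 0.74 [441. 215.  31.]
0.9
```

View pics/scene1.png

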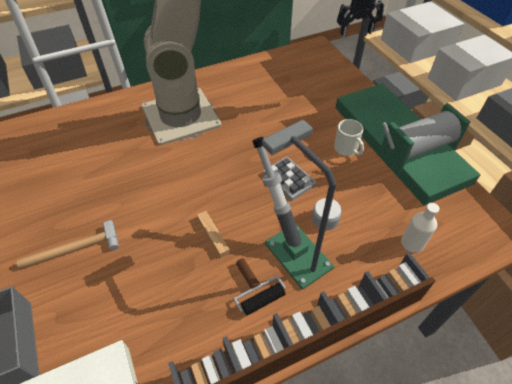

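View pics/top1.png

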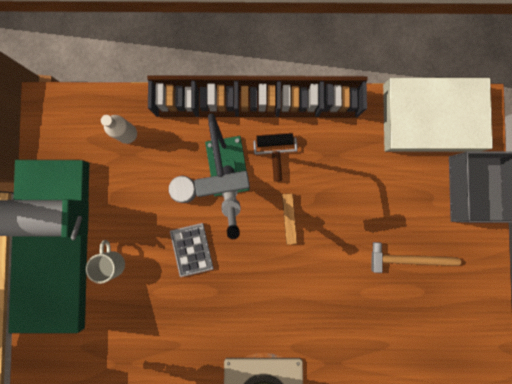

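The scene view shows the mast leaning towards the robot, with the cap at about (258,142), the collar at (277,180) and the foot at (292,240). In the top view the cap is at (233,232), and the lamp bar hides the middle of the stand. Next I fit the mast model to depth from both views.

```bash
cat > fit.py <<'E'
from h import *
from scipy.optimize import least_squares
def cloud(p):
    K,R,t=[np.array(p[k],float) for k in('K','R','t')]
    v,u=np.mgrid[0:384,0:512]; z=p['range_z'].astype(float); m=z>0
    c=(np.linalg.inv(K)@np.stack([u[m],v[m],np.ones(m.sum())]))*z[m]
    return (R.T@(c-t[:,None])).T
L=35*np.pi/180
def axis(q): return np.array([-np.sin(L)*np.cos(q[2]),-np.sin(L)*np.sin(q[2]),np.cos(L)])
def sr(q,P):
    a=axis(q); d=P-[q[0],q[1],30]; s=d@a; return s,np.linalg.norm(d-np.outer(s,a),axis=1)
def sdf(q,P):   # distance to union of capped cylinders
    s,r=sr(q,P); m,i=q[3],q[4]
    D=[]
    for a,b,R in((0,130,20.8),(130,130+m,15.5),(130+m,148+m,24),(148+m,148+m+i,9.5),(148+m+i,166+m+i,15)):
        ds=np.abs(s-(a+b)/2)-(b-a)/2; dr=r-R
        D.append(np.hypot(np.maximum(ds,0),np.maximum(dr,0))+np.minimum(np.maximum(ds,dr),0))
    return np.min(D,0)
def fit(Ps,q0):
    q=np.array(q0,float)
    for tol in(30,18,10,10):
        P=np.vstack(Ps); s,r=sr(q,P); k=(s>30)&(r<45)&(np.abs(sdf(q,P))<tol)
        f=least_squares(lambda q:sdf(q,P[k]),q,loss='soft_l1',f_scale=2,x_scale=[1,1,.01,1,1]); q=f.x
    return q,k.sum(),np.median(np.abs(sdf(q,P[k])))
E
python3 - <<'E'
from fit import *
S,T=[dict(np.load(f'pics/{c}1.npz')) for c in('scene','top')]
# triangulate network points
pts={'stand':([295.2,252.1],[226.8,168.4]),'lamp':([287.4,138.2],[220.8,184.3]),'collar':([276,182.9],[228,206.5]),'cap':([260.3,144.8],[233.9,230.9])}
for n,(a,b) in pts.items():
    M=[p['K']@np.c_[p['R'],p['t']] for p in(S,T)]
    X=cv2.triangulatePoints(M[0],M[1],np.array(a,float),np.array(b,float)).ravel();print(n,np.round(X[:3]/X[3],0))
cs,ct=cloud(S),cloud(T)
for nm,Ps in(('both',[cs,ct]),('scene',[cs]),('top',[ct])):
    for q0 in([680,105,.1,80,85],[680,100,0,70,100]):
        q,n,e=fit(Ps,q0); print(nm,np.round(q,2),n,round(e,2))
import bench;print(tips_ahead if not callable(tips_ahead) else tips_ahead())
E
```

```text
stand [680. 108.   5.]
lamp [604.  97. 374.]
collar [563.  96. 180.]
cap [505.  77. 273.]
both [6.7426e+02 1.0886e+02 1.9000e-01 8.1860e+01 8.4420e+01] 2007 1.3
both [6.7399e+02 1.0860e+02 1.9000e-01 6.4940e+01 1.0109e+02] 2008 1.07
scene [6.7315e+02 1.0827e+02 1.8000e-01 6.4340e+01 1.0025e+02] 1344 1.03
scene [6.7315e+02 1.0827e+02 1.8000e-01 6.4340e+01 1.0025e+02] 1344 1.03
top [6.7657e+02 1.0878e+02 1.8000e-01 8.3810e+01 8.3980e+01] 663 1.03
top [6.7594e+02 1.0835e+02 1.8000e-01 6.6000e+01 1.0134e+02] 662 0.75
14.0
```

```bash
cat > mast.py <<'E'
from fit import *
Q=np.array([674.3,108.5,.187,65,101])
A=axis(Q)
def Rt(sg): 
    z=sg*np.array([-np.sin(Q[2]),np.cos(Q[2]),0]); x=-A; return np.c_[x,np.cross(z,x),z]
def at(s): return np.array([Q[0],Q[1],30])+s*A
E
python3 - <<'E'
from mast import *
for sg in(1,-1):
    for s in(450,405,345,245,300,200,135):
        print(sg,s,np.round(at(s)),np.round(ik(at(s),Rt(sg)),0) if ik(at(s),Rt(sg)) is not None else None)
print(get_state()['orientation'],get_state()['clock'],get_state()['grip_width'])
E
```

```text
1 450 [421.  61. 399.] None
1 405 [446.  65. 362.] None
1 345 [480.  72. 313.] [-26. -26.   7. 125.  11.  47.  77.]
1 245 [536.  82. 231.] [-60. -21.  38. 128.  31.  37.  62.]
1 300 [505.  77. 276.] [-53. -27.  29. 127.  28.  45.  63.]
1 200 [562.  87. 194.] [-60. -12.  42. 128.  24.  28.  67.]
1 135 [598.  94. 141.] [-50.   2.  36. 126.   2.  18.  85.]
-1 450 [421.  61. 399.] None
-1 405 [446.  65. 362.] None
-1 345 [480.  72. 313.] [ -28.  -27.    9.  125.   12.   47. -104.]
-1 245 [536.  82. 231.] [ -31.  -14.   14.  127.   12.   33. -104.]
-1 300 [505.  77. 276.] [ -29.  -21.   11.  126.   12.   40. -104.]
-1 200 [562.  87. 194.] [ -36.   -8.   20.  127.   12.   26. -104.]
-1 135 [598.  94. 141.] [-41.   2.  27. 125.   3.  18. -96.]
[[ 3.73083514e-06 -9.73707557e-01  2.27801653e-01]
 [ 1.05680819e-04  2.27801652e-01  9.73707552e-01]
 [-9.99999994e-01  2.04415229e-05  1.03752103e-04]] 0.9 85.84554472613911
```

```bash
cat >> mast.py <<'E'
from scipy.spatial.transform import Rotation as Ro
def Rtilt(deg,sg=-1):  # tool tilt from vertical
    t=np.radians(deg); x=np.array([np.sin(t)*np.cos(Q[2]),np.sin(t)*np.sin(Q[2]),-np.cos(t)])
    z=sg*np.array([-np.sin(Q[2]),np.cos(Q[2]),0]); return np.c_[x,np.cross(z,x),z]
E
python3 - <<'E'
from mast import *
for d in(35,30,25,20,15):
    R=Rtilt(d)
    ok=[e for e in range(0,101,5) if ik(at(331+e)-14*R[:,0],R) is not None]
    print(d,'max clearance along axis',max(ok,default=None), 'low ok',all(ik(at(s)-14*R[:,0],R) is not None for s in range(225,331,15)))
    for s in(331,231):
        for lat in(0,): 
            j=ik(at(s)-14*R[:,0],R); print('  ',s,None if j is None else np.round(j,0))
E
```

```text
35 max clearance along axis 35 low ok True
   331 [ -28.  -27.    9.  125.   12.   47. -104.]
   231 [ -31.  -14.   14.  127.   12.   33. -104.]
30 max clearance along axis 80 low ok True
   331 [ -33.  -24.   13.  121.   12.   53. -104.]
   231 [ -35.  -12.   18.  123.   10.   39. -102.]
25 max clearance along axis 100 low ok True
   331 [ -37.  -21.   17.  117.   12.   58. -103.]
   231 [-38.  -9.  22. 119.   8.  45. -99.]
20 max clearance along axis 100 low ok True
   331 [ -41.  -18.   21.  114.   10.   63. -102.]
   231 [-41.  -6.  26. 115.   5.  51. -97.]
15 max clearance along axis 100 low ok True
   331 [ -44.  -14.   25.  110.    9.   68. -100.]
   231 [-44.  -2.  30. 111.   3.  57. -95.]
```

```bash
python3 - <<'E'
from mast import *
try: move_straight([142,608,380],rate=250)
except Unreachable as e: print('up',e)
grasp(40)
R=Rtilt(30)
movep(at(331+50)-14*R[:,0],R)
s=get_state();print(s['clock'],s['ee_pos'],s['ft_force'],s['grip_width'])
p=capture('scene');save(p,'a.png')
E
```

```text
4.5917 [452.84433651  67.22802337 354.41492777] [-0.47171532  0.82760766 -0.13616375] -0.2534532189309192
```

View pics/a.png

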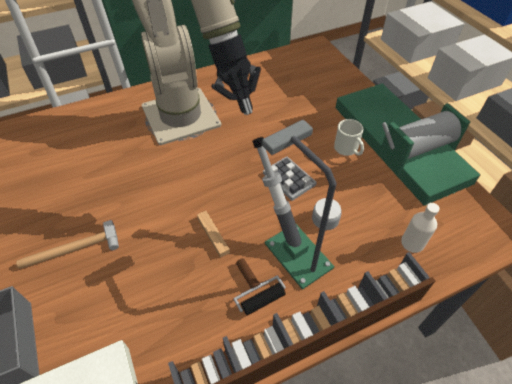

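The tips at about (249,108) line up with the cap at (258,142). I'll probe for the cap.

```bash
python3 - <<'E'
from mast import *
R=Rtilt(30)
P=lambda s:at(s)-14*R[:,0]
S=lambda:float((np.array(get_state()['ee_pos'])+14*R[:,0]-[Q[0],Q[1],30])@A)
print(move_straight(P(340),rate=100,f_stop=6)); f0=np.array(get_state()['ft_force'])
print(S(),f0)
h=move_straight(P(310),rate=30,f_stop=2.5); s=get_state()
print(h,S(),np.array(s['ft_force'])-f0,s['clock'])
E
```

```text
False
340.120215798996 [-0.15985753 -0.11558502  0.96057071]
False 310.05767967266576 [-0.31282764 -0.4090963  -1.82649677] 6.35
```

```bash
python3 - <<'E'
from mast import *
p=capture('scene');w=capture('wrist')
a=cv2.resize(p['frame'][90:270,180:360],(400,400));b=cv2.resize(w['frame'],(400,300))
b=np.vstack([b,np.zeros((100,400,3),np.uint8)])
cv2.imwrite('pics/b.png',cv2.cvtColor(np.hstack([a,b]),cv2.COLOR_RGB2BGR))
print(get_state()['ft_force'],place_of(p,'cap')[:1],place_of(p,'collar')[:1])
E
```

```text
[-1.30534341 -0.43249296  0.22802556] [{'centre': [256.4, 145.8], 'score': 0.75}] [{'centre': [273.8, 183.2], 'score': 0.72}]
```

View pics/b.png

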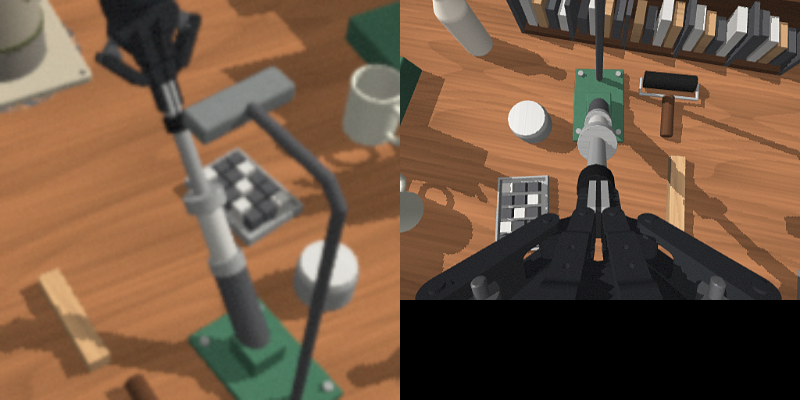

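The tips sit centred over the cap, at or just above contact. I'll push along the mast with a force stop below the middle tube's 9 N.

```bash
cat >> mast.py <<'E'
RP=Rtilt(30)
def P(s): return at(s)-14*RP[:,0]
def S(): return float((np.array(get_state()['ee_pos'])+14*RP[:,0]-[Q[0],Q[1],30])@A)
E
python3 - <<'E'
from mast import *
for s in(290,270,250,220):
    h=move_straight(P(s),rate=40,f_stop=7); st=get_state(); f=np.array(st['ft_force'])
    print(s,h,round(S(),1),f.round(1),round(float(f@A),1),st['clock'])
    if h: break
p=capture('scene');c=cv2.resize(p['frame'][90:270,180:360],(600,600));cv2.imwrite('pics/c.png',cv2.cvtColor(c,cv2.COLOR_RGB2BGR))
T=capture('top')
P2=np.vstack([cloud(p)]);np.save('pics/c.npy',P2)
for m in(50,57,65,72):
    q=[*Q[:3],m,0]
    s,r=sr(Q,P2);k=(s>100)&(s<200)&(r<40); print(m,np.mean(np.minimum(np.abs(sdf(q,P2[k])),8)))
E
```

```text
290 False 289.8 [-0.2 -0.5 -0.5] -0.3 7.2
270 False 269.8 [-0.3 -0.3 -0. ] 0.2 7.85
250 False 249.8 [-0.1 -0.   0.5] 0.5 8.5
220 True 228.0 [-0.6  0.1  0.5] 0.7 9.0583
50 1.3651170934474588
57 1.2014584882995336
65 1.1966048106980567
72 1.7114036066622227
```

View pics/c.png

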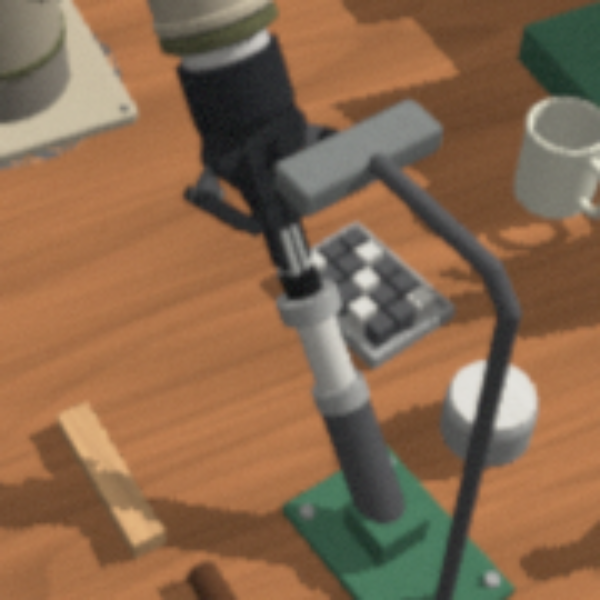

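The cap (298,282 in the crop) sits on the collar and the middle tube is still out. I'll repeat the gentle push to confirm, then back off, open and go round to the collar.

```bash
python3 - <<'E'
from mast import *
for _ in range(2):
    s0=S(); h=move_straight(P(s0-8),rate=20,f_stop=7); print(h,s0,S())
    if h and s0-S()<2: break
print(get_state()['clock'])
wait(0.15)
R=Rt(-1)
move_straight(P(S()+70),rate=200)
f=fit([cloud(capture('top')),cloud(capture('scene'))],[*Q[:4],1]); print(f)
for s in(290,280,265,200,195,135,130): print(s,ik(at(s),R) is not None)
E
```

```text
True 228.37808574056822 226.27217565183207
True 226.27217565183207 224.84943950986082
9.6583
(array([6.73565483e+02, 1.08053184e+02, 1.78295645e-01, 5.73067453e+01,
       2.12107006e-01]), np.int64(1487), np.float64(0.9852191800761894))
290 True
280 True
265 True
200 True
195 True
135 True
130 True
```

```bash
sed -i 's/^Q=.*/Q=np.array([674,108.3,.183,58.5,0])/' mast.py; python3 - <<'E'
from mast import *
R=Rt(-1)
let_go()
movep(at(270),R)
print(move_straight(at(191),R,rate=80,f_stop=6)); s=get_state(); print(s['ee_pos'],at(191),s['clock'])
f0=np.array(s['ft_force'])
grasp(50); wait(.2); s=get_state()
print('w',s['grip_width'],np.array(s['ft_force'])-f0,s['clock'])
p=capture('scene');a=cv2.resize(p['frame'][90:270,180:360],(400,400));b=cv2.resize(capture('wrist')['frame'],(400,400))
cv2.imwrite('pics/d.png',cv2.cvtColor(np.hstack([a,b]),cv2.COLOR_RGB2BGR))
E
```

```text
False
[566.35874548  88.3676574  186.94542328] [566.27619886  88.36349472 186.45804046] 12.6417
w 46.58717166877345 [-5.96292805  2.79222511  4.57372628] 13.275
```

View pics/d.png

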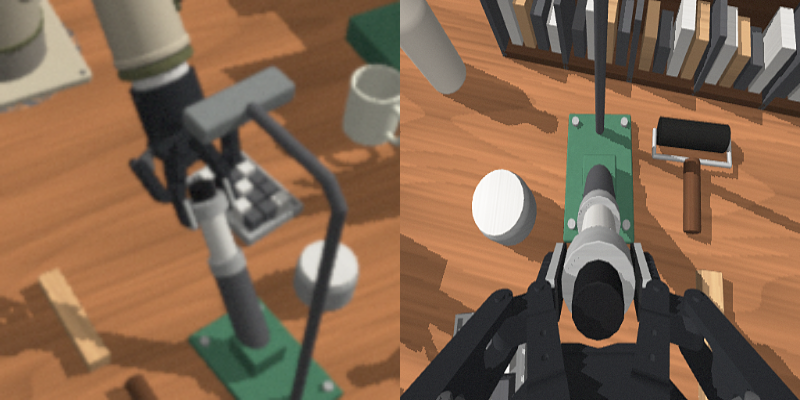

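The pads hold the collar (width 46.6 mm) and the cap is free between the fingers. Next I slide it down.

```bash
python3 - <<'E'
from mast import *
d0=np.array(get_state()['ee_pos']); f0=np.array(get_state()['ft_force'])
s=lambda:float((np.array(get_state()['ee_pos'])-d0)@A)
for d in(20,40,66):
    h=move_straight(d0-d*A,rate=60,f_stop=30); st=get_state(); f=np.array(st['ft_force'])-f0
    print(d,h,round(s(),1),f.round(1),round(float(f@A),1),st['grip_width'],st['clock'])
    if h: break
wait(.1)
p=capture('scene');a=cv2.resize(p['frame'][90:270,180:360],(400,400));b=cv2.resize(capture('wrist')['frame'],(400,400))
cv2.imwrite('pics/e.png',cv2.cvtColor(np.hstack([a,b]),cv2.COLOR_RGB2BGR))
E
```

```text
20 False -20.2 [ 15.1  -0.7 -12.5] -18.7 46.35108265668342 13.85
40 False -40.2 [ 15.4  -0.8 -12.6] -18.9 46.77798499345272 14.3333
66 True -58.5 [ 17.   -1.9 -10.8] -18.2 46.35974526540709 14.7
```

View pics/e.png

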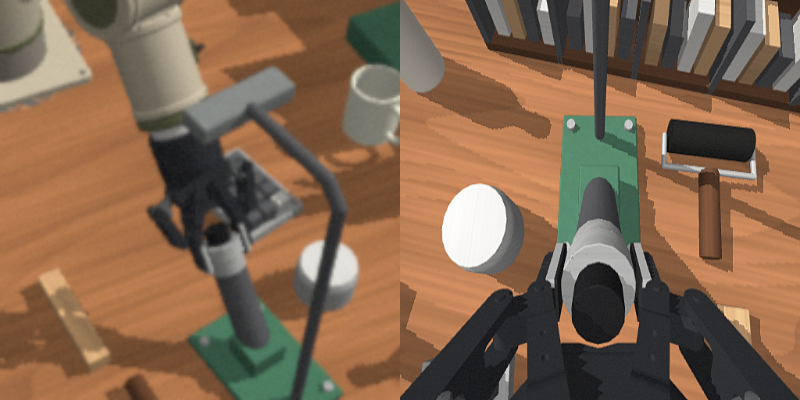

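```bash
python3 - <<'E'
from mast import *
e0=np.array(get_state()['ee_pos'])
h=move_straight(e0-8*A,rate=20,f_stop=30); print(h,(np.array(get_state()['ee_pos'])-e0)@A,get_state()['ft_force'])
wait(.1); let_go(); wait(.2)
e=np.array(get_state()['ee_pos'])
move_straight(e+120*A,rate=150)
try: movep([350,200,400],Rtilt(0))
except Unreachable: print('unr')
p=capture('scene');t=capture('top')
f=fit([cloud(p),cloud(t)],[*Q[:3],1,1]);print(f,get_state()['clock'])
for n in('ink_tin','wood_spacer','brayer','type_tray'): print(n,[np.round(q['centre']) for q in place_of(p,n)[:1]])
cv2.imwrite('pics/f.png',cv2.cvtColor(cv2.resize(p['frame'][90:330,180:360],(450,600),interpolation=cv2.INTER_CUBIC),cv2.COLOR_RGB2BGR))
E
```

```text
True -0.3962309436420224 [-6.20785386 -2.31696109  8.37611385]
(array([ 6.73119288e+02,  1.08181825e+02,  1.83572459e-01, -1.86258449e-01,
        5.76753040e-02]), np.int64(1023), np.float64(0.9202735940992284)) 17.9917
ink_tin [array([322., 220.])]
wood_spacer [array([215., 231.])]
brayer [array([261., 302.])]
type_tray [array([288., 181.])]
```

View pics/f.png

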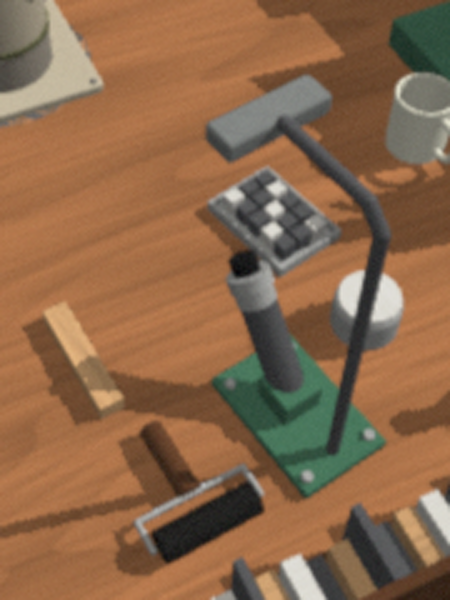

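The mast is fully collapsed: the cap (244,263) sits on the collar and the collar sits on the tube mouth. The side objects are where they were and the arm is clear, so I'll hand in.

```bash
python3 -c "
from bench import *
hand_in()"
```

```text
the job is handed in; nothing more can be done
```

I collapsed the mast in the required order and handed the job in with the robot clear, at about 18 s on its clock. The interface reports no verdict.

- **Inner tube:** I pushed it in by the cap with closed fingertips, stopping at 7 N. The middle tube was still about 58 mm out afterwards, and had moved a few mm at most.
- **Middle tube:** I gripped the collar, with the fingers clear of the cap, and slid it down 58.5 mm to its hard stop. A second press moved it only 0.4 mm.

**Final checks:** A depth fit from both cameras puts both tubes within 0.2 mm of home. The tin, wood spacer, roller and type tray are at the same pixels as before, to within about 4.

**What disagreed:**
- My first depth fit put the middle tube 65 mm out and the cap higher than it was. The push, the later fit and the slide distance all gave about 57 to 59 mm.
- The first cap probe, at a 2.5 N threshold, registered no clear contact.
- The force readings while sliding the collar had an offset I did not explain. I relied on how far the tube moved and on the force stop instead.

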